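# Seat the bubble level, find the loose levelling bolt, hold its cap open

### The job

One of the three capped levelling bolts of the grey stage base has worked loose: first move the round bubble level from its orange rest into the brass pocket on the base, lying flat with the glass side up, and let go of it. Then tap the blue bolt caps one after another until you find the bolt that drops under the tap, take that cap by its orange knob and swing it well open on its hinge (50 degrees or more) without pulling the bolt back up. Finish while holding the cap open so that I can get at the bolt with a key; do not open the caps of the sound bolts, and leave the level seated and the vial, dish, hex key and slide box where they are.

Things in the scene. Friction and masses are not known exactly. Their poses are not given: they have to be found in the camera images.
- level_center (a point): round bubble level, an aluminium disc 40 mm across, 20 mm thick, about 60 g; one face yellow-green glass with a bubble, the other bare metal. The point is the centre of the disc; z points out of the glass. It starts leaning glass outward on the orange rest, z 40 degrees from vertical, leaning to the robot's side; its y axis is then level and the rim at both ends of y is free to grasp.
- rest (a point): orange printed rest fixed to the bench: the middle of its sloping face (24 mm wide, 56 mm long, 45 mm above the bench), where the back of the level lies; two pegs 18 mm apart carry the level's rim from below. Foot plate 85 x 75 x 6 mm. z up, x the way the slope rises.
- seat (a point): centre of the floor of the round brass pocket on the grey base; pocket 47 mm inside, 60 mm outside, wall 5 mm high above this floor. The floor is level, 34 mm above the bench; axes as the base: z up, x towards the back bolt, y towards the left bolt.
- cap_top_left (a point): centre of the flat top of the blue cap, 44 mm across and 14 mm high, of the near left levelling bolt; straight above the bolt, 65 mm above the bench at the start. With the cap shut its axes are those of the base (z up, x from the knob to the hinge).
- knob_left (a point): centre of the orange ball knob, 14 mm across, by which that cap is lifted: 32 mm from the bolt axis on the side away from the hinge, 9 mm above the cap's top, on a thin stalk in front of the cap's rim. It can be pinched from above along y; the ball swivels freely on its stalk about y, so the hand need not tilt as the cap swings.
- hinge_left (a point): hinge pin of that cap, along y, 26 mm behind the bolt axis (+x side) and 14 mm below the cap's top; it goes down with the bolt. The knob's centre is 58 mm in front of it and 23 mm above it when shut.
- cap_left (a joint): opening angle of that cap (rad): 0 shut, 1.75 wide open. A weak spring and its weight shut it when let go (about 1 N at the knob).
- bolt_left (a joint): how far that bolt, with flange and cap, has gone down (m): 0 at the start. A sound bolt stands on its foot pad and gives under 1.5 mm; the loose one slides down 8 mm when pushed with more than about 5 N and stays down by friction (about 7 N pulls it up). All look alike; which is loose varies.
- cap_top_right (a point): centre of the flat top of the blue cap, 44 mm across and 14 mm high, of the near right levelling bolt; straight above the bolt, 65 mm above the bench at the start. With the cap shut its axes are those of the base (z up, x from the knob to the hinge).
- knob_right (a point): centre of the orange ball knob, 14 mm across, by which that cap is lifted: 32 mm from the bolt axis on the side away from the hinge, 9 mm above the cap's top, on a thin stalk in front of the cap's rim. It can be pinched from above along y; the ball swivels freely on its stalk about y, so the hand need not tilt as the cap swings.
- hinge_right (a point): hinge pin of that cap, along y, 26 mm behind the bolt axis (+x side) and 14 mm below the cap's top; it goes down with the bolt. The knob's centre is 58 mm in front of it and 23 mm above it when shut.
- cap_right (a joint): opening angle of that cap (rad): 0 shut, 1.75 wide open. A weak spring and its weight shut it when let go (about 1 N at the knob).
- bolt_right (a joint): how far that bolt, with flange and cap, has gone down (m): 0 at the start. A sound bolt stands on its foot pad and gives under 1.5 mm; the loose one slides down 8 mm when pushed with more than about 5 N and stays down by friction (about 7 N pulls it up). All look alike; which is loose varies.
- cap_top_back (a point): centre of the flat top of the blue cap, 44 mm across and 14 mm high, of the far (back) levelling bolt; straight above the bolt, 65 mm above the bench at the start. With the cap shut its axes are those of the base (z up, x from the knob to the hinge).
- knob_back (a point): centre of the orange ball knob, 14 mm across, by which that cap is lifted: 32 mm from the bolt axis on the side away from the hinge, 9 mm above the cap's top, on a thin stalk in front of the cap's rim. It can be pinched from above along y; the ball swivels freely on its stalk about y, so the hand need not tilt as the cap swings.
- hinge_back (a point): hinge pin of that cap, along y, 26 mm behind the bolt axis (+x side) and 14 mm below the cap's top; it goes down with the bolt. The knob's centre is 58 mm in front of it and 23 mm above it when shut.
- cap_back (a joint): opening angle of that cap (rad): 0 shut, 1.75 wide open. A weak spring and its weight shut it when let go (about 1 N at the knob).
- bolt_back (a joint): how far that bolt, with flange and cap, has gone down (m): 0 at the start. A sound bolt stands on its foot pad and gives under 1.5 mm; the loose one slides down 8 mm when pushed with more than about 5 N and stays down by friction (about 7 N pulls it up). All look alike; which is loose varies.
- vial_center (a point): amber vial with green cap, 44 mm across, 80 mm high, standing; the point is half-way up. Bystander.
- dish_center (a point): flat clear culture dish, 60 mm across, 17 mm high; the point is 7 mm above the bench. Bystander.
- hexkey_center (a point): black L-shaped hex key lying flat, 110 mm by 28 mm, 8 mm thick; the point is near the middle of its long leg. Bystander.
- slidebox_center (a point): blue slide box, 85 x 55 x 30 mm; the point is its centre. Bystander.
Things that resemble listed ones, but are neither listed nor needed, are in the scene too. Of the things shaped like the part that bears level_center, the aluminium one is meant.

How it is judged:
By the outcome, as a careful person would: the job done as asked, in the order asked, and still so for the second after the job is handed in, while the arm keeps its last pose, push and grip.
It also fails if it takes over 72 s, if anything falls off the work surface, if the arm or the gripper's body presses on something with over 40 N, if the wrist force passes 120 N, or if a joint passes its speed limit or range.

### The arm

A 6-joint arm with a two-finger parallel gripper is mounted at the origin on the work surface. World frame = base frame: x ahead of the robot, y to its left, z up, the work surface at z = 0. Lengths are in m, angles in degrees, forces in N, time in s.
With the tool pointing down it reaches from about 0.25 to 0.8 m from the base axis. Payload 3.9 kg.
Tool frame: the origin (TCP) lies midway between the tips of the shut fingers; the grasp point (between the pads) lies 19 mm behind it (tcp_to_grasp is the distance from the TCP to the grasp point, in m); z points along the fingers, y is the line along which they close (so a half turn about z gives the same grasp; the last joint's range is limited). The gripper opens to 85 mm and grips with 20 to 120 N. Pads are 22 mm wide; open, the fingers measure 114 mm over their backs; the gripper's body (76 mm by 85 mm) begins 54 mm behind the grasp point. The pads swing forward as they close: fully open they stand 13 mm farther back than shut.
Start: joints at [-65.088, 14.897, -7.913, 67.191, 0, 90], TCP at [0.221, -0.476, 0.231] pointing down, gripper open.
Joint ranges: [-159.42, 159.42], [-47.68, 98.78], [-73.54, 78.23], [-108.79, 121.32], [-90, 84.71], [-180, 180]. Speed limits (degrees/s): [147.25, 147.25, 180, 180, 180, 180].

### API

Orientations are given as a 3x3 rotation matrix whose columns are the frame's x, y, z axes.
In Python, from cell import * gives the robot as it stands.
- The arm moves only by the tool carry_out, never from a script. Its argument "commands" is one flat list of numbers, 5 for each row, row after row: the closure, from 0 (fully open) to 1 (shut), then the shift along the tool's x, y, z in mm, then the turn about the tool's z in rad. In form: [grip, dx, dy, dz, twist, grip, dx, dy, dz, twist, ...]. A call has exactly 5 rows; each row shifts and turns the commanded pose from where the row before left it, along the tool's axes as they then stand; what a row does not reach is not made up. A row lasts 1/10 s, in which the tool goes at most 50 mm and 8.59 degrees, less where a joint would pass 70% of its speed; a pose out of reach is approached as far as the arm can. A call with a gripper value outside its range is refused whole. The fingers move at their own pace and stop on an object; "newtons" is the grip in N (left out, the last holds). Time passes only in rows, so rows that do not move let the fingers close, or fill a call up. It gives the time, the measured TCP pose, the force, the opening and the grip force at its end, in the units of the state.
- sense(): the state, without advancing time (a new reading comes with each control period).
- get_image(name): name is "side" or "top" or "wrist"; returns (picture, depth): 400x640x3 uint8, red, green, blue; 400x640 float32, m along the optical axis (not along the pixel's ray), 0 where there is no reading.
- calibration(name): a dict with "fx", "fy", "cx", "cy" (pixels), "cam_to_world" (4x4, takes a point from camera to world coordinates). Camera axes: x right, y down, z forward; pixel columns grow to the right and rows downward; lengths in m; the calibration is good to about 2 mm. A picture is of the moment at which its call begins: read the wrist's pose just before it. calibration takes no time and is no camera call; for the wrist camera it gives the pose at the moment of the call.
- hand_in(): hands the job in; it is judged then, once.
Trained networks look in the newest picture that a camera, given by its name, has taken for a name from the list of things; names that differ only in an ending like _2 or _b are one class to them, and where a whole thing is asked for, a point or a joint stands for the part that bears it (a point fixed in the world has none). Each returns a list of dicts, best first, with "conf" (0 to 1); they miss things now and then, are a little off and sometimes report something else, mostly with a low value. They report only what shows in the picture. A call takes as long as a camera call. They do not tell look-alikes from the thing itself.
- find_in(camera, thing): "xy" ([column, row] in pixels, amid what is visible of it).
- trace(camera, thing): "region" (400x640 bool, what is visible of it) and "xy" ([column, row] in pixels, amid what is visible of it).
- spot_point(camera, thing): "xy" ([column, row] in pixels: a listed point, or the origin of a listed thing).
The state is a dict: "time": time; "qpos": joint angles; "qvel": joint speeds; "tau": joint torques, N m; "eef_pos": TCP position; "orientation": TCP orientation; "force": force on the tool from outside, world axes, zero at the start; "moment": the same for the moment, N m; "width": finger opening in m; "finger_force": force on a finger pad.
Only numpy, scipy, OpenCV 4.12 (cv2) and the standard library are available. Lean on these libraries where they do the work, as an engineer would, in place of code of your own. Each camera call takes 0.05 s, during which the arm holds its last target. There are 200 camera calls.

## Working session

There is one attempt and no reset: what is moved stays moved. The work goes in short steps, Python scripts to look and compute and a tool call to move; the robot and the scene stay as the last step left them, time stands still between calls to the robot, and variables do not carry over. Pictures are saved under pics/ and viewed, at most 10 in all, crops included, and the job is handed in when it is done.

Besides the shell and the picture viewer there is one more tool, called after ">>>" by a JSON object that holds its "fn" and its "kwargs". carry_out: Moves the arm, as the interface text tells. Its arguments: {"type":"object","properties":{"commands":{"type":"array"},"newtons":{"type":"number"}},"required":["commands"]}

```bash
ls; mkdir -p pics
cat > h.py <<'E'
from cell import *
import numpy as np, cv2
np.set_printoptions(precision=4,suppress=True)
def w(cam,xy,d):
    c=calibration(cam);p=np.array([(xy[0]-c["cx"])/c["fx"]*d,(xy[1]-c["cy"])/c["fy"]*d,d,1])
    return (np.array(c["cam_to_world"])@p)[:3]
def atz(cam,xy,z):
    c=calibration(cam);T=np.array(c["cam_to_world"]);o=T[:3,3]
    v=T[:3,:3]@np.array([(xy[0]-c["cx"])/c["fx"],(xy[1]-c["cy"])/c["fy"],1])
    return o+v*(z-o[2])/v[2]
def dep(d,xy,r=2):
    x,y=int(round(xy[0])),int(round(xy[1]));a=d[max(0,y-r):y+r+1,max(0,x-r):x+r+1];a=a[a>0]
    return float(np.median(a)) if a.size else 0
E
cat > a.py <<'E'
from h import *
s=sense();print(s["time"],s["eef_pos"],s["orientation"],s["width"],s["force"])
for cam in ["top","side"]:
    im,d=get_image(cam);cv2.imwrite(f"pics/{cam}0.png",im[:,:,::-1])
    for t in ["level_center","rest","seat","cap_top_left","knob_left","cap_top_right","knob_right","cap_top_back","knob_back","vial_center","dish_center","hexkey_center","slidebox_center"]:
        for r in spot_point(cam,t)[:3]:
            print(cam,t,round(r["conf"],2),np.round(r["xy"],1),w(cam,r["xy"],dep(d,r["xy"])))
E
python3 a.py
```

```text
pics
0.0 [ 0.2209 -0.4755  0.2305] [[ 0.9069  0.4213 -0.0008]
 [ 0.4213 -0.9069  0.0018]
 [ 0.     -0.002  -1.    ]] 0.08500889112830731 [-0.2586 -0.927  -0.1837]
top level_center 0.76 [460.9 222.1] [ 0.5002 -0.4068  0.0212]
top level_center 0.6 [425.  221.8] [ 0.4976 -0.2984  0.0646]
top level_center 0.54 [378.9 245.2] [ 0.4364 -0.1834  0.0205]
top rest 0.9 [426.2 217.9] [ 0.5074 -0.3003  0.0704]
top seat 0.92 [307.1 170.7] [0.636  0.0116 0.0336]
top seat 0.16 [277.7 178.8] [0.6063 0.0875 0.0778]
top cap_top_left 0.56 [244.6 214.8] [0.5128 0.1734 0.0651]
top cap_top_left 0.35 [312.1 214. ] [ 0.5161 -0.0027  0.0646]
top knob_left 0.78 [247.5 226.8] [0.4816 0.1655 0.0628]
top cap_top_right 0.48 [312.7 214.3] [ 0.5153 -0.0042  0.0651]
top knob_right 0.81 [311.2 225.6] [ 0.485  -0.0005  0.0778]
top cap_top_back 0.59 [279.9 169.6] [0.6327 0.083  0.0659]
top knob_back 0.64 [278.1 181.6] [0.5995 0.0866 0.0745]
top vial_center 0.8 [424.2 152.7] [ 0.6791 -0.2968  0.0758]
top dish_center 0.77 [202.1 268.7] [0.3711 0.2905 0.0181]
top hexkey_center 0.51 [278.5 179.4] [0.6048 0.0854 0.0777]
top 
[... 782 characters left out ...]
193.4] [0.5155 0.015  0.0646]
side cap_top_back 0.76 [353.4 182.1] [0.6259 0.0719 0.0615]
side cap_top_back 0.64 [320.1 169.8] [0.5455 0.1925 0.036 ]
side knob_back 0.55 [342.2 176.3] [0.6059 0.1526 0.0348]
side vial_center 0.75 [411.3 286.2] [ 0.6851 -0.3058  0.0534]
side dish_center 0.74 [263.2 163.8] [0.3744 0.2766 0.0165]
side dish_center 0.45 [316.7 295.2] [ 0.5087 -0.3199  0.0541]
side hexkey_center 0.62 [295.4 163.1] [0.4736 0.3012 0.004 ]
side hexkey_center 0.41 [261.5 162. ] [0.3685 0.2876 0.0173]
side slidebox_center 0.79 [345.3 150.6] [0.6357 0.3357 0.0278]
side slidebox_center 0.61 [356.5 201.9] [0.6279 0.0159 0.0353]
side slidebox_center 0.23 [320.9 171.1] [0.5477 0.1902 0.0329]
```

Run:
```python
import cv2,numpy as np
a=cv2.imread("pics/top0.png")[120:300,140:500];b=cv2.imread("pics/side0.png")[140:400,220:480]
a=cv2.resize(a,None,fx=2.2,fy=2.2)[:, :792];cv2.imwrite("pics/t1.png",a)
cv2.imwrite("pics/s1.png",cv2.resize(b,None,fx=2.3,fy=2.3))
```

```text
(no output)
```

View pics/t1.png

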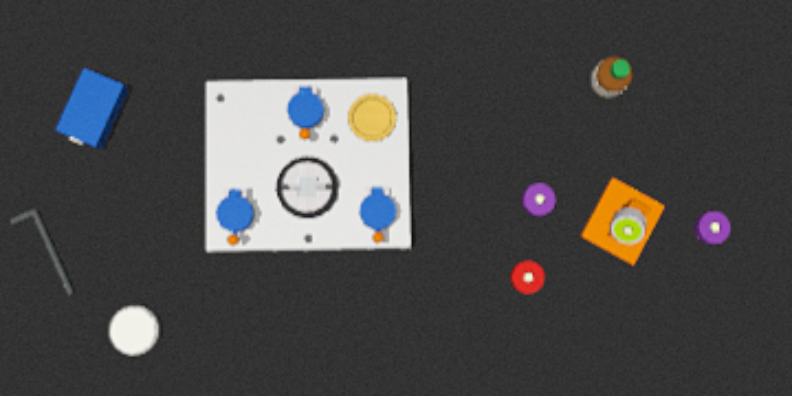

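View pics/s1.png

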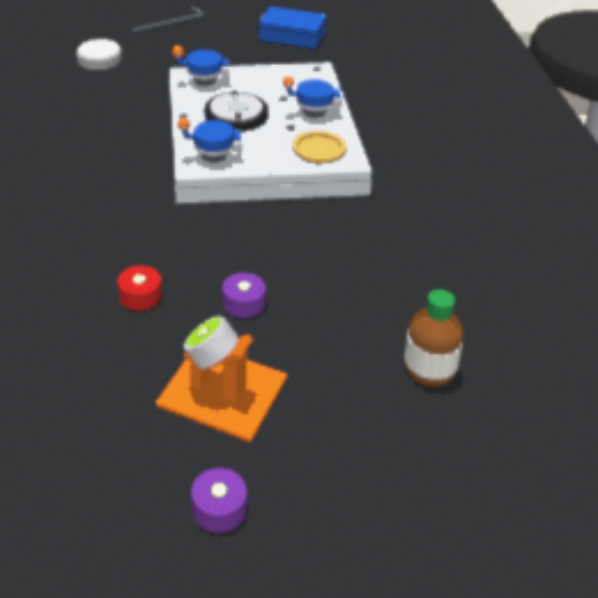

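The top view shows the level on the rest at picture pixel (425, 222), the brass pocket at (307, 171) and the caps at (245, 215), (312, 214) and (280, 170). The aluminium one is the disc on the orange rest; the purple and red discs are decoys. The rest is turned by about -28°.

>>> {"fn": "carry_out", "kwargs": {"commands": [0, 46, -6, 0, 0, 0, 46, -6, 0, 0, 0, 46, -6, 0, 0, 0, 46, -6, 0, 0, 0, 46, -6, 0, 0], "newtons": 25}}

```text
time: 1.9
eef_pos: [0.4185, -0.351, 0.2315]
orientation: [[0.907, 0.421, 0.0], [0.421, -0.907, -0.0], [0.0, 0.001, -1.0]]
force: [0.4, -1.3, -0.1]
width: 0.0857
finger_force: 0.0
```

>>> {"fn": "carry_out", "kwargs": {"commands": [0, 46, -6, 0, 0, 0, 46, -6, 0, 0, 0, 0, 0, 0, 0.15, 0, 0, 0, 0, 0.15, 0, 0, 0, 0, 0.15]}}

```text
time: 2.4
eef_pos: [0.496, -0.3018, 0.2311]
orientation: [[1.0, -0.02, -0.0], [-0.02, -1.0, 0.0], [-0.0, -0.0, -1.0]]
force: [-0.3, 0.1, 0.4]
width: 0.0854
finger_force: 0.0
```

>>> {"fn": "carry_out", "kwargs": {"commands": [0, 0, 0, 0, 0.15, 0, 0, 0, 0, 0.15, 0, 0, 0, 0, 0.15, 0, 0, 0, 0, 0, 0, 0, 0, 0, 0]}}

```text
time: 2.9
eef_pos: [0.4955, -0.3024, 0.2313]
orientation: [[0.895, -0.446, -0.0], [-0.446, -0.895, 0.0], [-0.0, 0.0, -1.0]]
force: [-0.1, -0.5, 0.3]
width: 0.0855
finger_force: 0.0
```

```bash
cat > b.py <<'E'
from h import *
s=sense();print(s["time"],s["eef_pos"],s["orientation"].tolist() if hasattr(s["orientation"],'tolist') else s["orientation"],s["qpos"])
im,d=get_image("wrist");cv2.imwrite("pics/w1.png",im[:,:,::-1]);np.save("w1.npy",d)
print(np.array(calibration("wrist")["cam_to_world"]))
for t in ["level_center","rest"]:
    for r in spot_point("wrist",t)[:3]: print(t,round(r["conf"],2),np.round(r["xy"],1),w("wrist",r["xy"],dep(d,r["xy"])))
for r in trace("wrist","level_center")[:2]:
    m=r["region"];print("trace",r["conf"],m.sum(),r["xy"])
    v,u=np.nonzero(m&(d>0));P=np.array([w("wrist",(a,b),d[b,a]) for a,b in zip(u[::5],v[::5])])
    print(P.mean(0),P.min(0),P.max(0))
    c=P.mean(0);good=P
    for _ in range(15):
        A=np.c_[good[:,:2],np.ones(len(good))];k=np.linalg.lstsq(A,good[:,2],rcond=None)[0]
        e=np.abs(np.c_[P[:,:2],np.ones(len(P))]@k-P[:,2]);good=P[e<max(.0015,np.percentile(e,40))]
    n=np.array([-k[0],-k[1],1]);n/=np.linalg.norm(n)
    print("plane n",n,"tilt",np.degrees(np.arccos(n[2])),"az",np.degrees(np.arctan2(n[1],n[0])),len(good),len(P),"mid",(good.max(0)+good.min(0))/2,good.mean(0))
E
python3 b.py
```

```text
2.9 [ 0.4955 -0.3024  0.2313] [[0.8950985719947968, -0.4458683007050967, -6.956454086491007e-05], [-0.44586830090480345, -0.8950985744971605, 1.3469038099525268e-05], [-6.827253849328734e-05, 1.8960506869613947e-05, -0.9999999974896798]] [-31.3986  20.3926   0.055   69.6663  -0.0014 175.0803]
[[-0.4457 -0.857  -0.2587  0.5613]
 [-0.8952  0.4268  0.1283 -0.3354]
 [ 0.0004  0.2888 -0.9574  0.3735]
 [ 0.      0.      0.      1.    ]]
level_center 0.94 [266.4 244.7] [ 0.4443 -0.1894  0.0197]
level_center 0.88 [323.1 177.4] [ 0.5024 -0.3041  0.0693]
level_center 0.69 [405.8 125.6] [ 0.5053 -0.4151  0.0203]
rest 0.93 [321.1 174.8] [ 0.5063 -0.3037  0.0711]
trace 0.87 803 [265.1, 243.5]
[ 0.4412 -0.1871  0.0172] [ 0.4161 -0.2045 -0.0008] [ 0.4586 -0.158   0.0215]
plane n [-0.0043 -0.0024  1.    ] tilt 0.28341420861955463 az -150.38965446360172 121 160 mid [ 0.4387 -0.1848  0.0197] [ 0.4393 -0.1853  0.0198]
trace 0.75 1061 [324.9, 176.9]
[ 0.5027 -0.3021  0.0618] [ 0.4792 -0.3209  0.0484] [ 0.5215 -0.2803  0.0731]
plane n [-0.323   0.1463  0.935 ] tilt 20.76674406542453 az 155.63209709522505 84 211 mid [ 0.4988 -0.2991  0.0608] [ 0.4989 -0.3001  0.0613]
```

View pics/w1.png

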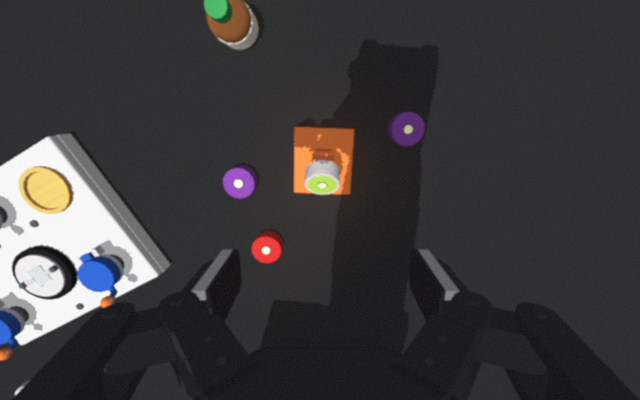

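The wrist view shows the aluminium level at about (322, 178), with its glass at (322, 184). The foot plate spans columns 293–354 and is within about 2° of the image axes, so the tool is aligned with the rest.

Run:
```python
from h import *
im=cv2.imread("pics/w1.png");d=np.load("w1.npy");b,g,r=[im[:,:,i].astype(int) for i in range(3)]
c=np.zeros(g.shape,bool);c[150:205,295:355]=1
m=c&(g>b+50)&(g>r+10)
v,u=np.nonzero(m);print(m.sum(),u.mean(),v.mean(),u.min(),u.max(),v.min(),v.max())
q=((u.min()+u.max())/2,(v.min()+v.max())/2)
print("glass at z=.0603",atz("wrist",q,.0603))
P=np.array([w("wrist",(a,e),d[e,a]) for a,e in zip(u,v) if d[e,a]>0]);print(np.median(P,0))
o=np.zeros(g.shape,bool);o[110:205,280:370]=1
o&=(r>b+60)&(r>g+30)
P=np.array([w("wrist",(a,e),d[e,a]) for e,a in zip(*np.nonzero(o))]);P=P[np.abs(P[:,2]-.006)<.006]
rc=cv2.minAreaRect((P[:,:2]*1000).astype(np.float32));print("foot",rc,len(P))
s=sense();R=np.array(s["orientation"]);p=atz("wrist",q,.0603)
x=R[:,0];print("level centre",p+6.4e-3*x-[0,0,.0077],"in tool mm",R.T@(p+6.4e-3*x-[0,0,.0077]-s["eef_pos"])*1000)
```

```text
385 321.6831168831169 184.35064935064935 307 336 176 193
glass at z=.0603 [ 0.4943 -0.298   0.0603]
[ 0.4946 -0.2985  0.0608]Traceback (most recent call last):
  File "<stdin>", line 11, in <module>
  File "h.py", line 5, in w
    c=calibration(cam);p=np.array([(xy[0]-c["cx"])/c["fx"]*d,(xy[1]-c["cy"])/c["fy"]*d,d,1])
ValueError: time passes only in moves, steps and waits
```

>>> {"fn": "carry_out", "kwargs": {"commands": [0, 3.5, -3.5, 45, 0, 0, 0, 0, 45, 0, 0, 0, 0, 45, 0, 0, 0, 0, 40, 0, 0, 0, 0, 26, 0]}}

```text
time: 3.6
eef_pos: [0.4984, -0.2998, 0.0273]
orientation: [[0.894, -0.448, -0.003], [-0.448, -0.894, 0.002], [-0.004, -0.0, -1.0]]
force: [-0.1, -0.0, -0.6]
width: 0.0853
finger_force: 0.0
```

>>> {"fn": "carry_out", "kwargs": {"commands": [0, 0, 0, 0, 0, 0.3, 0, 0, 0, 0, 0.6, 0, 0, 0, 0, 0.8, 0, 0, 0, 0, 0.8, 0, 0, 0, 0]}}

```text
time: 4.1
eef_pos: [0.5017, -0.3018, 0.0325]
orientation: [[0.894, -0.449, 0.003], [-0.449, -0.894, -0.002], [0.004, 0.0, -1.0]]
force: [-0.3, -0.3, 6.9]
width: 0.0394
finger_force: 24.7
```

>>> {"fn": "carry_out", "kwargs": {"commands": [0.8, 0, 0, 0, 0, 0.8, 0, 0, 0, 0, 0.8, 0, 0, 0, 0, 0.8, 0, 0, 0, 0, 0.8, 0, 0, 0, 0]}}

```text
time: 4.6
eef_pos: [0.5017, -0.3018, 0.0325]
orientation: [[0.894, -0.449, 0.004], [-0.449, -0.894, -0.002], [0.004, 0.0, -1.0]]
force: [-0.2, 0.4, 5.4]
width: 0.0394
finger_force: 24.8
```

>>> {"fn": "carry_out", "kwargs": {"commands": [0.3, 0, 0, 0, 0, 0.3, 0, 0, 0, 0, 0.3, 0, 0, -10, 0, 0.3, 0, 0, 0, 0, 0.3, 0, 0, 0, 0]}}

```text
time: 5.1
eef_pos: [0.5006, -0.3011, 0.0408]
orientation: [[0.894, -0.449, 0.001], [-0.449, -0.894, -0.001], [0.001, 0.0, -1.0]]
force: [0.2, -0.5, -0.1]
width: 0.0598
finger_force: 0.0
```

Run:
```python
from h import *
s=sense();print(s["time"],s["eef_pos"],s["width"],s["force"])
im,d=get_image("side");cv2.imwrite("pics/s2.png",cv2.resize(im[240:340,260:380,::-1],None,fx=5,fy=5))
```

```text
5.1 [ 0.5006 -0.3011  0.0408] 0.059811035896658156 [ 0.1938 -0.4976 -0.1236]
```

View pics/s2.png

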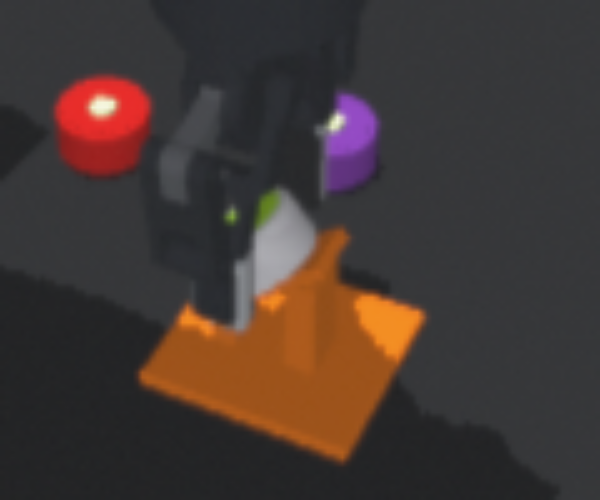

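The level is still on the rest, at crop (280, 245), and the near fingertip is at crop (240, 328), which is full-image (308, 306). I'll work out the tip height from that.

Run:
```python
from h import *
c=calibration("side");T=np.linalg.inv(np.array(c["cam_to_world"]))
def pj(p):
    q=T@np.r_[p,1];return c["fx"]*q[0]/q[2]+c["cx"],c["fy"]*q[1]/q[2]+c["cy"]
for z in (.03,.035,.04,.045,.05):
    for o in (30,38): print(z,o,np.round(pj(np.array([.5006-.449*o/1000,-.3011-.894*o/1000,z])),1))
print(pj([.5,-.3009,.0527]))
```

```text
0.03 30 [305.  308.5]
0.03 38 [303.1 311.6]
0.035 30 [305.  306.6]
0.035 38 [303.1 309.7]
0.04 30 [304.9 304.6]
0.04 38 [303.  307.7]
0.045 30 [304.9 302.6]
0.045 38 [303.  305.7]
0.05 30 [304.9 300.6]
0.05 38 [302.9 303.7]
(np.float64(311.43718235904066), np.float64(288.35328718877383))
```

>>> {"fn": "carry_out", "kwargs": {"commands": [0.3, 0, 0, -4, 0, 0.3, 0, 0, 0, 0, 0.5, 0, 0, 0, 0, 0.8, 0, 0, 0, 0, 0.8, 0, 0, 0, 0], "newtons": 30}}

```text
time: 5.65
eef_pos: [0.5001, -0.3009, 0.0446]
orientation: [[0.894, -0.449, 0.0], [-0.449, -0.894, -0.0], [0.0, 0.0, -1.0]]
force: [-0.7, 0.1, 1.9]
width: 0.0388
finger_force: 30.1
```

>>> {"fn": "carry_out", "kwargs": {"commands": [0.8, 0, 0, 0, 0, 0.8, 0, 0, 0, 0, 0.8, 0, 0, -5, 0, 0.8, 0, 0, -15, 0, 0.8, 0, 0, -20, 0]}}

```text
time: 6.15
eef_pos: [0.4992, -0.3002, 0.0835]
orientation: [[0.894, -0.449, -0.003], [-0.449, -0.894, 0.002], [-0.003, -0.0, -1.0]]
force: [0.1, -0.5, -0.4]
width: 0.0384
finger_force: 30.3
```

>>> {"fn": "carry_out", "kwargs": {"commands": [0.8, 0, 0, -30, 0, 0.8, 0, 0, -30, 0, 0.8, 0, 0, -30, 0, 0.8, 0, 0, -20, 0, 0.8, 0, 0, 0, 0]}}

```text
time: 6.65
eef_pos: [0.5021, -0.302, 0.1975]
orientation: [[0.894, -0.449, 0.006], [-0.449, -0.894, -0.003], [0.006, 0.0, -1.0]]
force: [0.4, -0.1, -0.0]
width: 0.0386
finger_force: 30.2
```

```bash
python3 - <<'E'
from h import *
s=sense();print(s["time"],s["eef_pos"],s["width"],s["force"])
im,d=get_image("side");cv2.imwrite("pics/s3.png",cv2.resize(im[200:300,260:380,::-1],None,fx=5,fy=5))
im,d=get_image("wrist");cv2.imwrite("pics/w3.png",im[:,:,::-1]);np.save("w3.npy",d)
E
python3 - <<'E'
import cv2,numpy as np
a=cv2.imread("pics/s3.png");b=cv2.resize(cv2.imread("pics/w3.png")[150:400,220:420],None,fx=1,fy=1)
c=np.zeros((500,800,3),np.uint8);c[:,:600]=a;c[:250,600:]=b;cv2.imwrite("pics/c3.png",c)
E
```

```text
6.65 [ 0.5021 -0.302   0.1975] 0.038593866818813494 [ 0.3969 -0.0644 -0.0401]
```

View pics/c3.png

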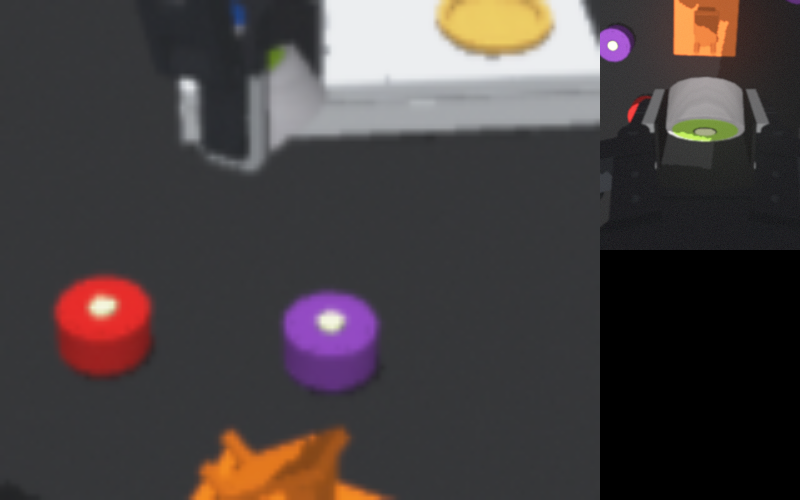

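>>> {"fn": "carry_out", "kwargs": {"commands": [0.8, 0, 0, 0, -0.15, 0.8, 0, 0, 0, -0.15, 0.8, 0, 0, 0, -0.15, 0.8, 0, 0, 0, -0.15, 0.8, 0, 0, 0, -0.15]}}

```text
time: 7.25
eef_pos: [0.499, -0.3001, 0.1919]
orientation: [[0.958, 0.287, -0.004], [0.287, -0.958, 0.002], [-0.003, -0.003, -1.0]]
force: [-0.7, 0.5, -0.6]
width: 0.0387
finger_force: 30.3
```

>>> {"fn": "carry_out", "kwargs": {"commands": [0.8, 20, -24, 0, 0, 0.8, 27, -33, 0, 0, 0.8, 27, -33, 0, 0, 0.8, 27, -33, 0, 0, 0.8, 27, -33, 0, 0]}}

```text
time: 7.75
eef_pos: [0.5783, -0.1134, 0.192]
orientation: [[0.96, 0.281, -0.004], [0.281, -0.96, 0.001], [-0.003, -0.002, -1.0]]
force: [0.7, -0.8, -0.9]
width: 0.0389
finger_force: 30.3
```

>>> {"fn": "carry_out", "kwargs": {"commands": [0.8, 27, -33, 0, 0, 0.8, 27, -33, 0, 0, 0.8, 20, -24, 0, 0, 0.8, 15, -16, 0, 0, 0.8, 0, 0, 0, -0.15]}}

```text
time: 8.25
eef_pos: [0.6349, 0.0147, 0.1914]
orientation: [[0.904, 0.428, -0.003], [0.428, -0.904, 0.001], [-0.003, -0.002, -1.0]]
force: [-0.2, 0.2, -0.6]
width: 0.0388
finger_force: 30.3
```

>>> {"fn": "carry_out", "kwargs": {"commands": [0.8, 0, 0, 0, -0.15, 0.8, 0, 0, 0, -0.15, 0.8, 0, 0, 0, -0.15, 0.8, 0, 0, 0, -0.15, 0.8, 0, 0, 0, -0.15]}}

```text
time: 8.75
eef_pos: [0.6335, 0.0116, 0.1917]
orientation: [[0.371, 0.929, -0.004], [0.929, -0.371, -0.0], [-0.002, -0.004, -1.0]]
force: [0.2, -0.0, 0.4]
width: 0.0388
finger_force: 30.3
```

>>> {"fn": "carry_out", "kwargs": {"commands": [0.8, 0, 0, 30, 0, 0.8, 0, 0, 30, 0, 0.8, 0, 0, 0, 0, 0.8, 0, 0, 0, 0, 0.8, 0, 0, 0, 0]}}

```text
time: 9.25
eef_pos: [0.6355, 0.0116, 0.1351]
orientation: [[0.376, 0.926, 0.001], [0.926, -0.376, 0.0], [0.0, 0.001, -1.0]]
force: [0.2, -0.1, -0.8]
width: 0.0392
finger_force: 30.4
```

```bash
cat > h.py <<'E'
from cell import *
import numpy as np, cv2
np.set_printoptions(precision=4,suppress=True)
class C:
    def __init__(s,cam):
        c=calibration(cam);s.c=c;s.T=np.array(c["cam_to_world"]);s.cam=cam
    def ray(s,xy):
        return s.T[:3,:3]@np.array([(xy[0]-s.c["cx"])/s.c["fx"],(xy[1]-s.c["cy"])/s.c["fy"],1])
    def w(s,xy,d): return s.T[:3,3]+s.ray(xy)*d
    def atz(s,xy,z):
        v=s.ray(xy);return s.T[:3,3]+v*(z-s.T[2,3])/v[2]
    def cloud(s,m,d):
        v,u=np.nonzero(m&(d>0));return np.array([s.w((a,b),d[b,a]) for a,b in zip(u,v)])
def dep(d,xy,r=2):
    x,y=int(round(xy[0])),int(round(xy[1]));a=d[max(0,y-r):y+r+1,max(0,x-r):x+r+1];a=a[a>0]
    return float(np.median(a)) if a.size else 0
E
cat > c.py <<'E'
from h import *
s=sense();R=np.array(s["orientation"]);e=np.array(s["eef_pos"]);print(s["time"],e,R.tolist(),s["width"],s["qpos"])
k=C("wrist");im,d=get_image("wrist");cv2.imwrite("pics/w4.png",im[:,:,::-1]);np.save("w4.npy",d)
r,g,b=[im[:,:,i].astype(int) for i in range(3)]
m=(g>b+50)&(g>r+10);m[:200]=0
P=k.cloud(m,d);print("glass",len(P),np.median(P,0))
v,u=np.nonzero(m);print(u.min(),u.max(),v.min(),v.max())
c0=np.median(P,0);A=np.c_[P[:,:2],np.ones(len(P))];q=np.linalg.lstsq(A,P[:,2],rcond=None)[0];n=np.array([-q[0],-q[1],1]);n/=np.linalg.norm(n)
print("n tool",R.T@n,"tilt",np.degrees(np.arccos(n[2])))
c0=(np.percentile(P,2,axis=0)+np.percentile(P,98,axis=0))/2
lc=c0-.01*n;print("level centre",lc,"tool",R.T@(lc-e)*1000)
for r_ in spot_point("wrist","seat")[:2]: print("seat",r_["conf"],r_["xy"],k.atz(r_["xy"],.034),k.w(r_["xy"],dep(d,r_["xy"])))
y=(r>b+60)&(r>150)&(g>120);y&=~m
Y=k.cloud(y,d);Y=Y[(abs(Y[:,2]-.036)<.008)] if len(Y) else Y
if len(Y)>5: print("brass",len(Y),cv2.minEnclosingCircle((Y[:,:2]*1000).astype(np.float32)))
t=C("top");im,d=get_image("top")
for n_ in ["seat","cap_top_right","cap_top_left","cap_top_back"]:
    for r_ in spot_point("top",n_)[:1]: print(n_,r_["conf"],r_["xy"],t.w(r_["xy"],dep(d,r_["xy"])))
E
python3 c.py
```

```text
9.25 [0.6355 0.0116 0.1351] [[0.3764879317333457, 0.926420778536496, 0.0011740336367681097], [0.9264213989897411, -0.3764882334960675, 3.915228254820942e-05], [0.0004782813380515913, 0.0010729095223565317, -0.9999993100558211]] 0.03916075286557232 [  1.0435  28.4916  -1.4818  59.9592   0.001  113.1598]
glass 894 [0.6336 0.0071 0.1526]
293 357 270 290
n tool [-0.6434 -0.0187 -0.7653] tilt 40.09906459308528
level centre [0.6355 0.0113 0.1435] tool [-0.2595  0.1158 -8.3699]
seat 0.74 [319.6, 201.5] [0.6307 0.0117 0.034 ] [0.6306 0.0115 0.0336]
brass 1874 ((632.7330322265625, 11.449462890625), 29.017168045043945)
cap_top_right 0.33 [247.9, 205.7] [0.5376 0.1666 0.055 ]
cap_top_left 0.64 [247.4, 215.0] [0.5123 0.166  0.0653]
cap_top_back 0.74 [419.3, 154.0] [ 0.6771 -0.2856  0.0682]
```

View pics/w4.png

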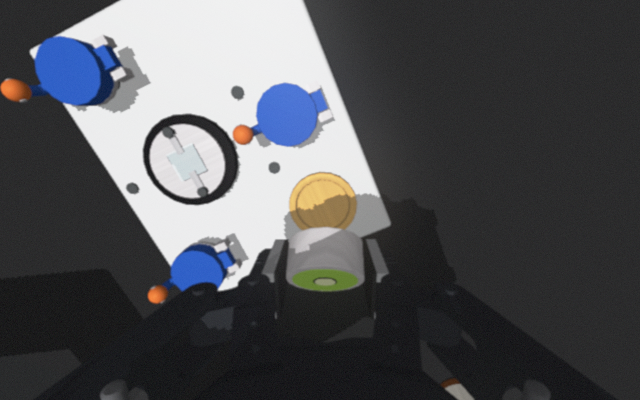

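The wrist view shows the level held at tilt 40° with the pads near its centre, at (325, 262). The brass pocket is visible just beyond it at (322, 203). I'll fit circles to the brass to refine the seat.

Run:
```python
from h import *
from scipy.optimize import least_squares
def fit(k,im,roi,keep):
    hsv=cv2.cvtColor(im,cv2.COLOR_BGR2HSV);m=cv2.inRange(hsv,(12,70,60),(32,255,255));z=np.zeros_like(m);a,b,c,d=roi;z[a:b,c:d]=m[a:b,c:d]
    cs=max(cv2.findContours(z,0,cv2.CHAIN_APPROX_NONE)[0],key=cv2.contourArea)[:,0,:].astype(float)
    cs=cs[keep(cs)];P=np.array([k.atz(p,.039)[:2] for p in cs])
    for rad in (None,.030):
        f=(lambda q:np.hypot(*(P-q[:2]).T)-q[2]) if rad is None else (lambda q:np.hypot(*(P-q[:2]).T)-rad)
        r=least_squares(f,[.634,.0115,.03],loss="soft_l1",f_scale=.001);print(k.cam,len(P),r.x,np.sqrt(np.mean(r.fun**2)))
fit(C("wrist"),cv2.imread("pics/w4.png"),(165,240,280,365),lambda c:c[:,1]<215)
fit(C("top"),cv2.imread("pics/top0.png"),(150,195,285,330),lambda c:c[:,1]<999)
fit(C("side"),cv2.imread("pics/side0.png"),(190,220,340,385),lambda c:c[:,1]<999)
```

```text
wrist 112 [0.6323 0.0091 0.0286] 0.0002589180035071514
wrist 112 [0.6316 0.0076 0.03  ] 0.0008887500764456572
top 59 [0.6288 0.0074 0.028 ] 0.0007231659624201094
top 59 [0.6289 0.0074 0.03  ] 0.002107116476660627
side 53 [0.6308 0.0036 0.03  ] 0.0013633749014876463
side 53 [0.6308 0.0036 0.03  ] 0.0013663355008179015
```

>>> {"fn": "carry_out", "kwargs": {"commands": [0.8, -4, -2, 20, 0, 0.8, 0, 0, 30, 0, 0.8, 0, 0, 15, 0, 0.8, 0, 0, 0, 0, 0.8, 0, 0, 0, 0]}}

```text
time: 10.1
eef_pos: [0.6316, 0.0086, 0.0697]
orientation: [[0.376, 0.926, 0.0], [0.926, -0.376, 0.0], [0.0, 0.0, -1.0]]
force: [0.6, 1.2, 0.4]
width: 0.0391
finger_force: 30.4
```

```bash
cat > f.py <<'E'
from h import *
from scipy.optimize import least_squares
s=sense();R=np.array(s["orientation"]);e=np.array(s["eef_pos"]);print(s["time"],e,s["force"])
k=C("wrist");im,d=get_image("wrist");cv2.imwrite("pics/w5.png",im[:,:,::-1])
hsv=cv2.cvtColor(im[:,:,::-1],cv2.COLOR_BGR2HSV);m=cv2.inRange(hsv,(12,70,50),(32,255,255))
cs=max(cv2.findContours(m,0,cv2.CHAIN_APPROX_NONE)[0],key=cv2.contourArea)[:,0,:].astype(float)
print(cs.min(0),cs.max(0))
for cut in (.4,.6):
    c=cs[cs[:,1]<cs[:,1].min()+cut*(np.ptp(cs[:,0])/2)]
    P=np.array([k.atz(p,.039)[:2] for p in c]);r=least_squares(lambda q:np.hypot(*(P-q[:2]).T)-q[2],[.632,.0085,.03],loss="soft_l1",f_scale=.0005)
    r2=least_squares(lambda q:np.hypot(*(P-q[:2]).T)-.0295,[.632,.0085],loss="soft_l1",f_scale=.0005)
    print(len(P),r.x,r2.x,"tool mm",R.T@(np.r_[r2.x,.044]-e)*1000)
E
python3 f.py
```

```text
10.1 [0.6316 0.0086 0.0697] [0.5703 1.1677 0.3652]
[281. 186.] [370. 240.]
74 [0.6325 0.0095 0.0287] [0.6322 0.0087] tool mm [ 0.2894  0.4989 25.6623]
92 [0.6326 0.0096 0.0286] [0.6322 0.0086] tool mm [ 0.2366  0.4975 25.6623]
```

View pics/w5.png

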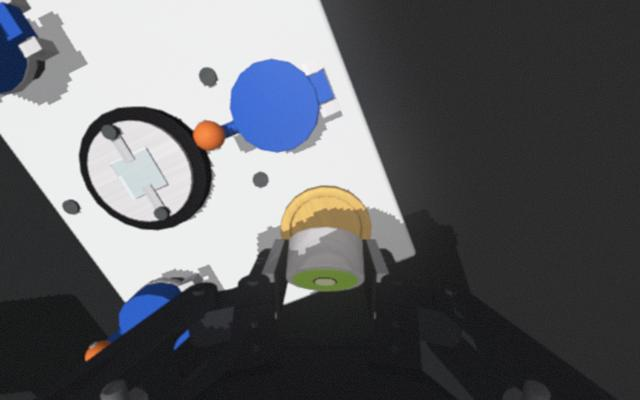

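The pocket is now centred under the level to within about 1 mm: brass at columns 281–370, level at (325, 260). Lowering it.

>>> {"fn": "carry_out", "kwargs": {"commands": [0.8, 0.6, 0.4, 10, 0, 0.8, 0, 0, 10, 0, 0.8, 0, 0, 3, 0, 0.8, 0, 0, 2, 0, 0.8, 0, 0, 1, 0]}}

```text
time: 10.65
eef_pos: [0.6322, 0.0094, 0.045]
orientation: [[0.376, 0.926, 0.001], [0.926, -0.376, 0.001], [0.001, 0.001, -1.0]]
force: [-3.9, 0.5, 13.9]
width: 0.0391
finger_force: 31.6
```

>>> {"fn": "carry_out", "kwargs": {"commands": [0.8, 0, 0, 1, 0, 0.8, 0, 0, 1, 0, 0.8, 0, 0, 1, 0, 0.8, 0, 0, 1, 0, 0.8, 0, 0, 0, 0]}}

```text
time: 11.15
eef_pos: [0.6328, 0.0101, 0.0437]
orientation: [[0.376, 0.927, 0.003], [0.927, -0.376, 0.002], [0.003, 0.002, -1.0]]
force: [-7.2, 2.4, 24.2]
width: 0.0389
finger_force: 32.9
```

>>> {"fn": "carry_out", "kwargs": {"commands": [0.8, 0, 0, 0, 0, 0.8, 0, 0, 0, 0, 0.8, 0, 0, 0, 0, 0.8, 0, 0, 0, 0, 0.8, 0, 0, 0, 0], "newtons": 20}}

```text
time: 11.65
eef_pos: [0.6328, 0.0101, 0.0438]
orientation: [[0.376, 0.927, 0.003], [0.927, -0.376, 0.002], [0.003, 0.002, -1.0]]
force: [-6.6, 2.4, 23.2]
width: 0.0389
finger_force: 32.9
```

>>> {"fn": "carry_out", "kwargs": {"commands": [0.8, 0, 0, 1, 0, 0.8, 0, 0, 1, 0, 0.8, 0, 0, 0, 0, 0.8, 0, 0, 0, 0, 0.8, 0, 0, 0, 0]}}

```text
time: 12.15
eef_pos: [0.6336, 0.0109, 0.0423]
orientation: [[0.376, 0.927, 0.005], [0.927, -0.376, 0.004], [0.005, 0.003, -1.0]]
force: [-6.3, 4.0, 24.5]
width: 0.0389
finger_force: 33.9
```

```bash
cat > g.py <<'E'
from h import *
s=sense();R=np.array(s["orientation"]);e=np.array(s["eef_pos"]);print(s["time"],e,s["width"],s["force"])
k=C("wrist");im,d=get_image("wrist");cv2.imwrite("pics/w6.png",im[:,:,::-1])
r,g,b=[im[:,:,i].astype(int) for i in range(3)]
m=((g>b+50)&(g>r+10)).astype(np.uint8);m[:190]=0
n_,l,st,_=cv2.connectedComponentsWithStats(m);m=l==1+np.argmax(st[1:,4])
P=k.cloud(m,d);A=np.c_[P[:,:2],np.ones(len(P))];q=np.linalg.lstsq(A,P[:,2],rcond=None)[0];n=np.array([-q[0],-q[1],1]);n/=np.linalg.norm(n)
c0=(np.percentile(P,2,axis=0)+np.percentile(P,98,axis=0))/2
print(len(P),"n tool",R.T@n,"tilt",np.degrees(np.arccos(n[2])),"centre",c0-.01*n,"tool",R.T@(c0-.01*n-e)*1000)
E
python3 g.py
```

```text
12.15 [0.6336 0.0109 0.0423] 0.03889480717990436 [-6.3436  3.9727 24.5331]
1227 n tool [-0.5632  0.0043 -0.8263] tilt 34.582194115974175 centre [0.6332 0.0101 0.0523] tool [ -0.9092  -0.0765 -10.0696]
```

>>> {"fn": "carry_out", "kwargs": {"commands": [0.8, -0.5, 0, 1, 0, 0.8, -0.5, 0, 1, 0, 0.8, -0.5, 0, 1, 0, 0.8, -0.5, 0, 0, 0, 0.8, 0, 0, 0, 0]}}

```text
time: 12.7
eef_pos: [0.6352, 0.0104, 0.0409]
orientation: [[0.375, 0.927, 0.01], [0.927, -0.375, 0.006], [0.009, 0.007, -1.0]]
force: [-5.8, 7.7, 29.6]
width: 0.0391
finger_force: 35.3
```

>>> {"fn": "carry_out", "kwargs": {"commands": [0.8, 0, 0, 1, 0, 0.8, 0, 0, 1, 0, 0.8, 0, 0, 1, 0, 0.8, 0, 0, 0, 0, 0.8, 0, 0, 0, 0]}}

```text
time: 13.2
eef_pos: [0.6378, 0.0095, 0.0384]
orientation: [[0.375, 0.927, 0.015], [0.927, -0.375, 0.004], [0.009, 0.012, -1.0]]
force: [-0.6, 5.7, 26.7]
width: 0.0383
finger_force: 36.5
```

```bash
python3 g.py
```

```text
13.2 [0.6378 0.0095 0.0384] 0.038278264692746644 [-0.6278  5.7363 26.6841]
1581 n tool [-0.4722  0.009  -0.8814] tilt 28.72026038093338 centre [0.6372 0.0085 0.0512] tool [ -1.051   -0.0472 -12.8573]
```

>>> {"fn": "carry_out", "kwargs": {"commands": [0.8, 0, 0, -5, 0, 0.8, 0, 0, -10, 0, 0.8, 0, 0, -10, 0, 0.8, 0, 0, 0, 0, 0.8, 0, 0, 0, 0]}}

```text
time: 13.75
eef_pos: [0.6312, 0.007, 0.0561]
orientation: [[0.377, 0.926, -0.0], [0.926, -0.377, -0.0], [-0.0, -0.0, -1.0]]
force: [-0.9, 0.4, 0.2]
width: 0.039
finger_force: 34.1
```

```bash
python3 g.py; python3 f.py
```

```text
13.75 [0.6312 0.007  0.0561] 0.038974340812772075 [-0.9329  0.3754  0.2424]
1495 n tool [-0.4956  0.0068 -0.8685] tilt 29.70221126129765 centre [0.6309 0.006  0.0688] tool [ -1.0239   0.0585 -12.715 ]
13.8 [0.6309 0.007  0.0557] [-0.0806 -0.7899 -0.922 ]
[278. 189.] [374. 242.]
81 [0.6327 0.0099 0.0284] [0.6322 0.0088] tool mm [ 2.1125  0.5992 11.7081]
99 [0.6327 0.0098 0.0285] [0.6322 0.0087] tool mm [ 2.0608  0.6083 11.7081]
```

>>> {"fn": "carry_out", "kwargs": {"commands": [0.8, -3.5, 0, 6, 0, 0.8, 0, 0, 6, 0, 0.8, 0, 0, 2, 0, 0.8, 0, 0, 1, 0, 0.8, 0, 0, 0, 0]}}

```text
time: 14.35
eef_pos: [0.6298, 0.0039, 0.0409]
orientation: [[0.376, 0.926, -0.001], [0.926, -0.376, 0.0], [-0.0, -0.001, -1.0]]
force: [-0.2, -0.8, -1.1]
width: 0.0387
finger_force: 34.1
```

>>> {"fn": "carry_out", "kwargs": {"commands": [0.5, 0, 0, 0, 0, 0.5, 0, 0, 0, 0, 0.48, 0, 0, 0, 0, 0.48, 0, 0, 0, 0, 0.48, 0, 0, 0, 0]}}

```text
time: 14.85
eef_pos: [0.6301, 0.0039, 0.0415]
orientation: [[0.376, 0.926, 0.0], [0.926, -0.376, 0.0], [0.0, 0.0, -1.0]]
force: [0.5, -0.5, -1.0]
width: 0.0442
finger_force: 0.0
```

```bash
python3 g.py
```

```text
14.85 [0.6301 0.0039 0.0415] 0.04420919339759369 [ 0.4777 -0.5048 -1.0091]
2698 n tool [-0.001  -0.0002 -1.    ] tilt 0.0707136655683546 centre [0.6321 0.0111 0.044 ] tool [ 7.4228 -0.8763 -2.5205]
```

View pics/w6.png

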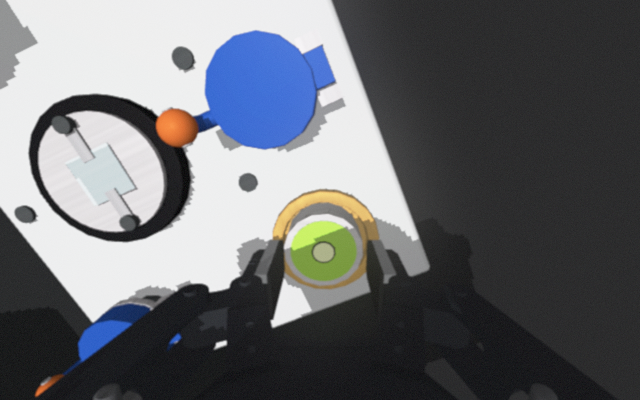

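The level lies flat in the pocket, glass up at (323, 252), with its fitted centre at z = 0.044. Retreating and measuring the caps.

>>> {"fn": "carry_out", "kwargs": {"commands": [0.42, 0, 0, 0, 0, 0.42, 0, 0, -10, 0, 0.42, 0, 0, -30, 0, 0.42, 0, 0, -40, 0, 0.8, 0, 0, -40, 0]}}

```text
time: 15.4
eef_pos: [0.6295, 0.0039, 0.1629]
orientation: [[0.377, 0.926, -0.001], [0.926, -0.377, 0.0], [-0.0, -0.001, -1.0]]
force: [0.1, 0.2, 0.8]
width: 0.0365
finger_force: 0.0
```

>>> {"fn": "carry_out", "kwargs": {"commands": [1, -20, 0, 0, 0, 1, -40, 0, 0, 0, 1, -40, 0, 0, 0, 1, 0, 0, 0, 0, 1, 0, 0, 0, 0]}}

```text
time: 15.9
eef_pos: [0.5919, -0.0897, 0.1616]
orientation: [[0.378, 0.926, 0.0], [0.926, -0.378, 0.0], [0.0, 0.0, -1.0]]
force: [1.1, 0.1, 0.6]
width: -0.0002
finger_force: 0.0
```

```bash
cat > k.py <<'E'
from h import *
s=sense();R=np.array(s["orientation"]);e=np.array(s["eef_pos"]);print(s["time"],e,R[:,0],R[:,1],s["qpos"],s["width"])
for cam in ("wrist","top"):
    k=C(cam);im,d=get_image(cam);cv2.imwrite(f"pics/{cam}7.png",im[:,:,::-1])
    hsv=cv2.cvtColor(im[:,:,::-1],cv2.COLOR_BGR2HSV)
    for nm,lo,hi,z0,z1,zz,mn in (("cap",(100,120,60),(130,255,255),.058,.069,.065,60),("knob",(3,120,80),(15,255,255),.06,.088,.074,8)):
        m=cv2.inRange(hsv,lo,hi)
        n,l,st,cc=cv2.connectedComponentsWithStats(m)
        for i in range(1,n):
            if st[i,4]<mn: continue
            v,u=np.nonzero(l==i);P=k.cloud(l==i,d)
            if not len(P): continue
            P=P[(P[:,2]>z0)&(P[:,2]<z1)]
            if len(P)<5 : continue
            c,r=cv2.minEnclosingCircle((P[:,:2]*1000).astype(np.float32))
            print(cam,nm,st[i,:5],"median",np.median(P,0),"circ",np.round(c,1),round(r,1),"mid",k.atz(cc[i],zz))
E
python3 k.py
```

```text
15.9 [ 0.5919 -0.0897  0.1616] [0.3784 0.9256 0.0005] [ 0.9256 -0.3784  0.    ] [ -8.628   24.0773  -4.7852  61.1299   0.0265 103.6078] -0.00016411159382034174
wrist cap [ 164  110   71   53 2590] median [0.517  0.0005 0.0644] circ [514.3   0.7] 30.1 mid [0.5183 0.0004 0.065 ]
wrist knob [145 145  21  19 293] median [ 0.4856 -0.0004  0.0782] circ [483.8  -0.5] 6.8 mid [ 0.4827 -0.0001  0.074 ]
top cap [271 160  16  18 217] median [0.6346 0.0862 0.0646] circ [636.8  86.6] 23.1 mid [0.6344 0.0867 0.065 ]
top cap [238 206  17  20 223] median [0.5095 0.1691 0.0649] circ [511.4 170.4] 25.2 mid [0.5095 0.1685 0.065 ]
top cap [304 206  16  19 217] median [0.5132 0.0001 0.0651] circ [513.9   0.2] 23.9 mid [ 0.5131 -0.0008  0.065 ]
```

>>> {"fn": "carry_out", "kwargs": {"commands": [1, 18, -35, 0, 0, 1, 18, -35, 0, 0, 1, 18, -35, 0, 0, 1, 0, 0, 0, -0.15, 1, 0, 0, 0, -0.15]}}

```text
time: 16.5
eef_pos: [0.5148, 0.003, 0.1615]
orientation: [[0.076, 0.997, -0.0], [0.997, -0.076, 0.0], [0.0, -0.0, -1.0]]
force: [0.3, 0.1, 0.6]
width: -0.0
finger_force: 0.0
```

>>> {"fn": "carry_out", "kwargs": {"commands": [1, 0, 0, 0, -0.15, 1, 0, 0, 0, -0.15, 1, 0, 0, 0, -0.15, 1, 0, 0, 0, -0.15, 1, 0, 0, 0, -0.15]}}

```text
time: 17.0
eef_pos: [0.5158, 0.0021, 0.1613]
orientation: [[-0.623, 0.782, 0.0], [0.782, 0.623, 0.0], [0.0, 0.0, -1.0]]
force: [-0.6, -0.3, 0.0]
width: 0.0004
finger_force: 0.0
```

>>> {"fn": "carry_out", "kwargs": {"commands": [1, 0, 0, 0, -0.15, 1, 0, 0, 0, -0.15, 1, 0, 0, 0, -0.15, 1, 0, 0, 0, -0.15, 1, 0, 0, 0, -0.15]}}

```text
time: 17.5
eef_pos: [0.5158, 0.0021, 0.1613]
orientation: [[-0.989, 0.148, 0.0], [0.148, 0.989, 0.0], [-0.0, 0.0, -1.0]]
force: [-0.5, 0.6, -0.2]
width: -0.0002
finger_force: 0.0
```

>>> {"fn": "carry_out", "kwargs": {"commands": [1, 0, 0, 0, -0.15, 1, 0, 0, 30, -0.02, 1, 0, 0, 30, 0, 1, 0, 0, 20, 0, 1, 0, 0, 0, 0]}}

```text
time: 18.0
eef_pos: [0.513, 0.0019, 0.0786]
orientation: [[-1.0, -0.015, -0.006], [-0.015, 1.0, 0.0], [0.006, 0.0, -1.0]]
force: [-0.5, 0.0, 0.3]
width: -0.0003
finger_force: 0.0
```

Run:
```python
from h import *
s=sense();R=np.array(s["orientation"]);print(s["time"],s["eef_pos"],R[:,0],R[:,1],s["qpos"],s["force"])
```

```text
18.0 [0.513  0.0019 0.0786] [-0.9999 -0.0151  0.006 ] [-0.0151  0.9999  0.0003] [  0.2084  20.5898 -24.2794  45.4765   0.0119  -0.6546] [-0.5154  0.0392  0.3311]
```

>>> {"fn": "carry_out", "kwargs": {"commands": [1, 0, 0, 10, 0, 1, 0, 0, 3, 0, 1, 0, 0, 2, 0, 1, 0, 0, 1, 0, 1, 0, 0, 0, 0]}}

```text
time: 18.5
eef_pos: [0.5158, 0.0008, 0.0658]
orientation: [[-1.0, -0.013, 0.001], [-0.013, 1.0, 0.0], [-0.001, 0.0, -1.0]]
force: [-0.0, 0.3, 0.8]
width: -0.0005
finger_force: 0.0
```

>>> {"fn": "carry_out", "kwargs": {"commands": [1, 0, 0, 1, 0, 1, 0, 0, 1, 0, 1, 0, 0, 1, 0, 1, 0, 0, 0, 0, 1, 0, 0, 0, 0]}}

```text
time: 19.0
eef_pos: [0.5159, 0.0008, 0.0646]
orientation: [[-1.0, -0.013, 0.002], [-0.013, 1.0, 0.0], [-0.002, 0.0, -1.0]]
force: [-5.1, -0.5, 15.5]
width: -0.0001
finger_force: 7.7
```

Right bolt: 15 N at z = 64.6 mm, so it is sound. Next, the left one.

>>> {"fn": "carry_out", "kwargs": {"commands": [1, 0, 0, -32, 0, 1, 2, 43, 0, 0, 1, 2, 43, 0, 0, 1, 1, 43, 0, 0, 1, 0, 40, 0, 0]}}

```text
time: 19.5
eef_pos: [0.5081, 0.1714, 0.0947]
orientation: [[-1.0, -0.013, 0.001], [-0.013, 1.0, 0.0], [-0.001, 0.0, -1.0]]
force: [0.5, 0.3, -0.0]
width: 0.0004
finger_force: 0.0
```

>>> {"fn": "carry_out", "kwargs": {"commands": [1, 0, 0, 14, 0, 1, 0, 0, 12, 0, 1, 0, 0, 3, 0, 1, 0, 0, 0, 0, 1, 0, 0, 0, 0]}}

```text
time: 20.0
eef_pos: [0.508, 0.1687, 0.0652]
orientation: [[-1.0, -0.012, -0.001], [-0.012, 1.0, -0.0], [0.001, -0.0, -1.0]]
force: [-0.0, -0.2, -0.1]
width: -0.0001
finger_force: 0.0
```

>>> {"fn": "carry_out", "kwargs": {"commands": [1, 0, 0, 1, 0, 1, 0, 0, 1, 0, 1, 0, 0, 1, 0, 1, 0, 0, 0, 0, 1, 0, 0, 0, 0]}}

```text
time: 20.5
eef_pos: [0.5082, 0.1688, 0.0645]
orientation: [[-1.0, -0.012, 0.001], [-0.012, 1.0, -0.0], [-0.001, -0.0, -1.0]]
force: [-5.3, -2.3, 16.8]
width: 0.0004
finger_force: 8.3
```

Left is sound as well (17 N at z = 64.5 mm). Now the back one.

>>> {"fn": "carry_out", "kwargs": {"commands": [1, 0, 0, -32, 0, 1, -32, -21, 0, 0, 1, -32, -21, 0, 0, 1, -32, -21, 0, 0, 1, -31, -21, 0, 0]}}

```text
time: 21.0
eef_pos: [0.6375, 0.0858, 0.0944]
orientation: [[-1.0, -0.012, 0.0], [-0.012, 1.0, -0.0], [-0.0, -0.0, -1.0]]
force: [0.6, 0.1, 0.9]
width: -0.0003
finger_force: 0.0
```

>>> {"fn": "carry_out", "kwargs": {"commands": [1, 0, 0, 14, 0, 1, 0, 0, 12, 0, 1, 0, 0, 3, 0, 1, 0, 0, 0, 0, 1, 0, 0, 0, 0]}}

```text
time: 21.5
eef_pos: [0.6353, 0.088, 0.0654]
orientation: [[-1.0, -0.014, -0.001], [-0.014, 1.0, 0.0], [0.001, 0.0, -1.0]]
force: [-0.7, 0.6, -0.4]
width: 0.0001
finger_force: 0.0
```

>>> {"fn": "carry_out", "kwargs": {"commands": [1, 0, 0, 1, 0, 1, 0, 0, 1, 0, 1, 0, 0, 1, 0, 1, 0, 0, 0, 0, 1, 0, 0, 0, 0]}}

```text
time: 22.0
eef_pos: [0.6362, 0.0879, 0.0628]
orientation: [[-1.0, -0.014, 0.0], [-0.014, 1.0, 0.001], [-0.0, 0.001, -1.0]]
force: [-2.5, 1.5, 4.9]
width: -0.0001
finger_force: 2.2
```

>>> {"fn": "carry_out", "kwargs": {"commands": [1, 0, 0, 2, 0, 1, 0, 0, 2, 0, 1, 0, 0, 1, 0, 1, 0, 0, 0, 0, 1, 0, 0, 0, 0]}}

```text
time: 22.5
eef_pos: [0.6365, 0.0872, 0.057]
orientation: [[-1.0, -0.013, 0.0], [-0.013, 1.0, -0.001], [-0.0, -0.001, -1.0]]
force: [-0.7, 2.0, 2.2]
width: 0.0001
finger_force: 0.9
```

Back bolt drops to 57 mm, so it's the loose one. Push it to the bottom, then rise and look at its knob.

>>> {"fn": "carry_out", "kwargs": {"commands": [1, 0, 0, 2, 0, 1, 0, 0, 1, 0, 1, 0, 0, 0, 0, 1, 0, 0, 0, 0, 1, 0, 0, 0, 0]}}

```text
time: 23.0
eef_pos: [0.6365, 0.0872, 0.0566]
orientation: [[-1.0, -0.013, 0.002], [-0.013, 1.0, -0.0], [-0.002, -0.0, -1.0]]
force: [-5.1, 1.1, 16.3]
width: -0.0001
finger_force: 7.7
```

>>> {"fn": "carry_out", "kwargs": {"commands": [1, 0, 0, -40, 0, 1, 30, 0, -40, 0, 0.5, 0, 0, -10, 0, 0.5, 0, 0, 0, 0, 0.5, 0, 0, 0, 0]}}

```text
time: 23.5
eef_pos: [0.6065, 0.0867, 0.1433]
orientation: [[-1.0, -0.013, -0.0], [-0.013, 1.0, -0.001], [0.0, -0.001, -1.0]]
force: [-1.1, 0.6, -0.7]
width: 0.0422
finger_force: 0.0
```

```bash
sed -i 's/.058,.069,.065,60/.045,.069,.057,60/; s/.06,.088,.074,8/.05,.088,.066,8/' k.py; python3 k.py
```

```text
23.5 [0.6065 0.0867 0.1433] [-0.9999 -0.0129  0.0003] [-0.0129  0.9999 -0.0007] [ 8.1503 26.0843 -4.328  59.61   -0.0357  7.4125] 0.042199810901700496
wrist cap [ 178   39   64   88 3454] median [0.5153 0.0019 0.0643] circ [514.6  -0.3] 29.5 mid [ 0.5149 -0.0006  0.057 ]
wrist cap [ 414   41   61   84 3286] median [0.5112 0.1695 0.0644] circ [511.8 169.1] 28.3 mid [0.5107 0.1723 0.057 ]
wrist cap [ 303  214   48   51 1794] median [0.6364 0.0881 0.0564] circ [640.4  87.9] 25.3 mid [0.6364 0.0881 0.057 ]
wrist knob [446  16  22  24 399] median [0.4798 0.1678 0.0785] circ [479.5 169.5] 7.3 mid [0.4765 0.1731 0.066 ]
wrist knob [183  19  23  24 414] median [0.4839 0.0015 0.0784] circ [483.3  -0.3] 7.1 mid [ 0.4808 -0.0038  0.066 ]
wrist knob [320 199  14  16 185] median [0.6032 0.0873 0.0707] circ [604.1  87.7] 6.1 mid [0.605  0.0876 0.066 ]
top cap [304 205  16  20 213] median [0.5134 0.0002 0.065 ] circ [515.3  -1.1] 25.4 mid [ 0.5142 -0.0001  0.057 ]
top knob [411 146  17  15 110] median [ 0.6769 -0.2826  0.055 ] circ [ 684.  -289.3] 20.9 mid [ 0.6765 -0.2816  0.066 ]
top knob [310 226   4   4  15] median [ 0.4812 -0.0001  0.0792] circ [480.   -1.3] 5.4 mid [ 0.481  -0.0011  0.066 ]
```

View pics/wrist7.png

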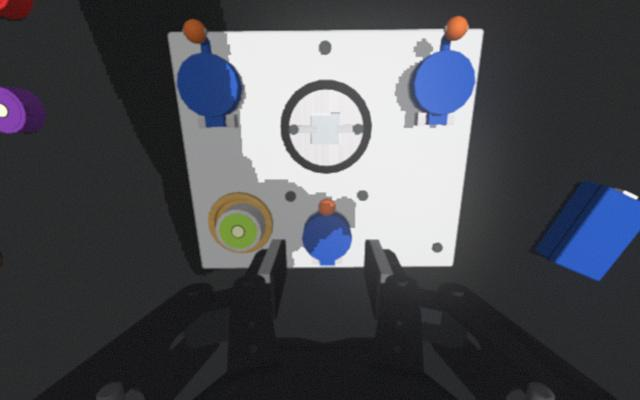

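The three caps and the seated level at (238, 231) are in view; the back knob is at (327, 206), which is world (0.6045, 0.0876, 0.066). Going down to pinch it with the fingertips.

>>> {"fn": "carry_out", "kwargs": {"commands": [0.5, 2, 1, 30, 0, 0.5, 0, 0, 30, 0, 0.5, 0, 0, 18, 0, 0.5, 0, 0, 6, 0, 0.5, 0, 0, 0, 0], "newtons": 25}}

```text
time: 24.1
eef_pos: [0.603, 0.0877, 0.0581]
orientation: [[-1.0, -0.013, -0.004], [-0.013, 1.0, -0.001], [0.004, -0.001, -1.0]]
force: [0.3, 0.0, 0.3]
width: 0.0427
finger_force: 0.0
```

>>> {"fn": "carry_out", "kwargs": {"commands": [0.7, 0, 0, 0, 0, 0.9, 0, 0, 0, 0, 1, 0, 0, 0, 0, 1, 0, 0, 0, 0, 1, 0, 0, 0, 0]}}

```text
time: 24.6
eef_pos: [0.6052, 0.0879, 0.0612]
orientation: [[-1.0, -0.013, 0.002], [-0.013, 1.0, -0.0], [-0.002, -0.0, -1.0]]
force: [1.0, -1.8, 2.1]
width: 0.0113
finger_force: 24.4
```

Opening of 11.3 mm is below the ball's 14 mm, so the pads caught it above the equator. Regrasping a little lower.

>>> {"fn": "carry_out", "kwargs": {"commands": [0.7, 0, 0, 0, 0, 0.7, 1.5, 0, 0, 0, 0.7, 0, 0, 5, 0, 0.7, 0, 0, 0, 0, 0.7, 0, 0, 0, 0]}}

```text
time: 25.1
eef_pos: [0.6023, 0.088, 0.0548]
orientation: [[-1.0, -0.013, -0.001], [-0.013, 1.0, -0.0], [0.001, -0.0, -1.0]]
force: [0.5, 0.2, 0.5]
width: 0.0257
finger_force: 0.0
```

>>> {"fn": "carry_out", "kwargs": {"commands": [0.8, 0, 0, 0, 0, 0.9, 0, 0, 0, 0, 1, 0, 0, 0, 0, 1, 0, 0, 0, 0, 1, 0, 0, 0, 0]}}

```text
time: 25.6
eef_pos: [0.6027, 0.0878, 0.0553]
orientation: [[-1.0, -0.013, -0.0], [-0.013, 1.0, -0.0], [0.0, -0.0, -1.0]]
force: [-0.5, -1.6, 0.4]
width: 0.0116
finger_force: 24.3
```

```bash
python3 k.py | grep -v top
```

```text
25.6 [0.6027 0.0878 0.0553] [-0.9999 -0.0131  0.0001] [-0.0131  0.9999 -0.0002] [  8.2986  29.8337 -12.2464  47.9247  -0.0126   7.5481] 0.011553310536034471
wrist cap [   72     0   116   143 10649] median [0.5148 0.0026 0.0643] circ [514.9   0.7] 29.5 mid [ 0.514  -0.0016  0.057 ]
wrist cap [ 470    1  106  139 9610] median [0.5107 0.1696 0.0644] circ [512.3 170.3] 28.2 mid [0.5099 0.1745 0.057 ]
wrist cap [ 306  278   40   65 1810] median [0.6421 0.088  0.0564] circ [641.2  89.4] 25.0 mid [0.6401 0.0883 0.057 ]
wrist knob [314 254  23  27 516] median [0.6022 0.0877 0.0704] circ [604.   87.5] 6.6 mid [0.6049 0.0877 0.066 ]
```

>>> {"fn": "carry_out", "kwargs": {"commands": [1, -1.9, 0, -3.9, 0, 1, -2.2, 0, -3.8, 0, 1, -2.4, 0, -3.6, 0, 1, -2.6, 0, -3.4, 0, 1, -2.9, 0, -3.2, 0]}}

```text
time: 26.2
eef_pos: [0.614, 0.0881, 0.0735]
orientation: [[-1.0, -0.013, -0.002], [-0.013, 1.0, -0.0], [0.002, -0.0, -1.0]]
force: [-3.6, -1.6, 2.9]
width: 0.0115
finger_force: 24.6
```

```bash
cat > v.py <<'E'
from h import *
s=sense();e=np.array(s["eef_pos"]);print(s["time"],e,s["width"],s["force"],s["finger_force"])
k=C("wrist");im,d=get_image("wrist");cv2.imwrite("pics/w8.png",im[:,:,::-1])
hsv=cv2.cvtColor(im[:,:,::-1],cv2.COLOR_BGR2HSV)
for nm,lo,hi in (("cap",(100,120,40),(130,255,255)),("knob",(3,120,60),(15,255,255))):
    m=cv2.inRange(hsv,lo,hi);m[:, :250]=0;m[:,400:]=0
    n,l,st,cc=cv2.connectedComponentsWithStats(m)
    for i in range(1,n):
        if st[i,4]<40: continue
        P=k.cloud(l==i,d)
        if len(P)<20: continue
        print(nm,st[i],np.median(P,0),P.min(0),P.max(0))
        if nm=="cap":
            A=np.c_[P[:,:2],np.ones(len(P))];q=np.linalg.lstsq(A,P[:,2],rcond=None)[0];nn=np.array([-q[0],-q[1],1]);print("  tilt",np.degrees(np.arccos(1/np.linalg.norm(nn))),nn/np.linalg.norm(nn))
E
python3 v.py
```

```text
26.2 [0.614  0.0881 0.0735] 0.011482924106964356 [-3.6343 -1.6296  2.909 ] 24.62323307991028
cap [315 245  21  11 101] [0.6115 0.0879 0.0724] [0.6101 0.0821 0.0597] [0.6208 0.094  0.078 ]
  tilt 55.00055265973146 [0.8189 0.0205 0.5736]
cap [311 278  28  34 779] [0.6478 0.0885 0.0629] [ 0.6154  0.0786 -0.0017] [0.7094 0.0999 0.1111]
  tilt 43.21423701379474 [ 0.6778 -0.0974  0.7288]
knob [313 254  24  27 533] [0.6133 0.0879 0.0886] [0.6088 0.0819 0.0827] [0.6216 0.0935 0.0916]
```

>>> {"fn": "carry_out", "kwargs": {"commands": [1, -2.9, 0, -3.2, 0, 1, -3.1, 0, -3.0, 0, 1, -3.3, 0, -2.8, 0, 1, -3.6, 0, -2.4, 0, 1, -3.7, 0, -2.2, 0]}}

```text
time: 26.75
eef_pos: [0.6323, 0.0885, 0.0877]
orientation: [[-1.0, -0.013, 0.002], [-0.013, 1.0, 0.0], [-0.002, 0.0, -1.0]]
force: [-4.1, 0.0, 4.8]
width: 0.0118
finger_force: 24.8
```

>>> {"fn": "carry_out", "kwargs": {"commands": [1, -3.9, 0, -1.9, 0, 1, -4.0, 0, -1.6, 0, 1, -4.1, 0, -1.4, 0, 1, -4.2, 0, -1.1, 0, 1, -4.2, 0, -0.8, 0]}}

```text
time: 27.25
eef_pos: [0.6531, 0.0889, 0.0942]
orientation: [[-1.0, -0.013, 0.002], [-0.013, 1.0, 0.001], [-0.002, 0.001, -1.0]]
force: [-1.7, 0.2, 3.3]
width: 0.0119
finger_force: 24.8
```

```bash
python3 v.py
```

```text
27.25 [0.6531 0.0889 0.0942] 0.01185853654160885 [-1.6733  0.2303  3.3353] 24.759325683116913
cap [ 291  226   68   29 1171] [0.6457 0.0886 0.085 ] [0.6396 0.0683 0.0681] [0.6647 0.1088 0.1045]
  tilt 31.89705625065566 [0.528  0.0196 0.849 ]
knob [313 256  25  26 555] [0.6527 0.0887 0.1093] [ 0.6466  0.0795 -0.0018] [0.7309 0.0991 0.1192]
```

>>> {"fn": "carry_out", "kwargs": {"commands": [1, -3.2, 0, -0.4, 0, 1, -3.2, 0, -0.2, 0, 1, -4.2, 0, 0, 0, 1, 0, 0, 0, 0, 1, 0, 0, 0, 0]}}

```text
time: 27.8
eef_pos: [0.6633, 0.0891, 0.0946]
orientation: [[-1.0, -0.013, 0.002], [-0.013, 1.0, 0.001], [-0.002, 0.001, -1.0]]
force: [-0.6, 0.5, 5.4]
width: 0.0114
finger_force: 24.8
```

>>> {"fn": "carry_out", "kwargs": {"commands": [1, 0, 0, 0, 0, 1, 0, 0, 0, 0, 1, 0, 0, 0, 0, 1, 0, 0, 0, 0, 1, 0, 0, 0, 0]}}

```text
time: 28.3
eef_pos: [0.6631, 0.0891, 0.0946]
orientation: [[-1.0, -0.013, 0.002], [-0.013, 1.0, 0.001], [-0.002, 0.001, -1.0]]
force: [0.5, 0.3, 5.5]
width: 0.0111
finger_force: 24.8
```

```bash
python3 v.py
python3 - <<'E'
from h import *
im,_=get_image("side");a=cv2.resize(im[140:230,270:400,::-1],None,fx=4.5,fy=4.5);cv2.imwrite("pics/end.png",a)
E
```

```text
28.3 [0.6631 0.0891 0.0946] 0.011129011277357782 [0.4635 0.2932 5.459 ] 24.823907911777496
cap [ 290  221   70   35 1551] [0.6535 0.0888 0.0872] [ 0.6469  0.0624 -0.0013] [0.7052 0.1098 0.1063]
  tilt 36.06869889032443 [0.5885 0.0176 0.8083]
knob [313 256  25  26 547] [0.6627 0.0889 0.1098] [ 0.658   0.0797 -0.002 ] [0.7413 0.0994 0.1198]
```

View pics/end.png

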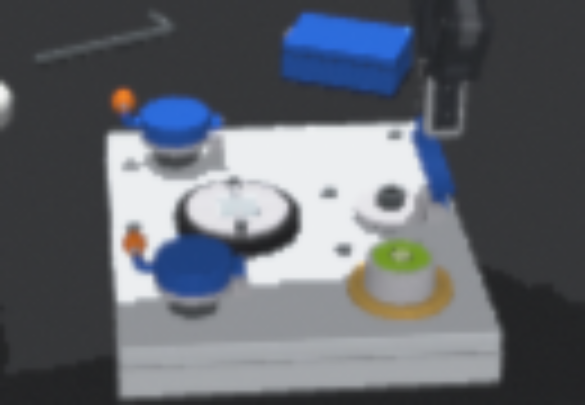

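The back cap stands about 70° open in the gripper at (435, 160), with the bolt exposed at (390, 197). The level sits flat at (400, 265), glass up, and the other two caps are shut.

```bash
python3 -c "
from cell import *
print(hand_in())"
```

```text
the job is handed in; nothing more can be done
None
```

The level is seated flat in the brass pocket, glass up. The loose bolt was the back one: it dropped about 8 mm under the tap and stayed down. Its cap is held open at about 70°, and the job is handed in.

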